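# Stand the stamp blank in the chuck and bring it under the engraving needle

### The job

Take the brass stamp blank with the blue end out of the slanted rack and stand it upright, blue end up, fully down in the hole of the aluminium chuck on the engraver's slide. Then slide the carriage by its black post until the middle of the blue end is right under the red engraving needle, and leave it standing there. Leave the other two rods in the rack and do not shift anything else on the bench.

Things in the scene. Friction and masses are not known exactly. Their poses are not given: they have to be found in the camera images.
- blank: Brass stamp blank: round rod, 14 mm thick, 115 mm long, last 12 mm blue. Origin: centre of its plain foot end (foot chamfered 1.5 mm); z runs along the rod to the blue end. At first it stands 30 mm deep, 2 mm loose, in a slanted hole of the rack, leaning 35 degrees (give or take 4) from vertical, blue end on the robot's side. Pull it out along its axis. 0.09 to 0.18 kg.
- blank_top (a point): Centre of the blank's blue end face, 115 mm from its foot along its z.
- rack: Fixed wooden rack block, 180 mm long (its y); three holes, 16 mm square, at its y = -60, 0, 60 mm, slanted 35 degrees towards its -x (the robot's side), their mouths 26 mm to the -x side of its origin and 59 mm above the table; 85 mm of each rod stands out. Origin: middle of its underside, on the table. Which rod is in which hole varies.
- rod_steel: Dark steel rod with a red end, same size as the blank, in another hole of the rack; stays there. Origin at its foot, z along it.
- rod_alu: Aluminium rod with a yellow end, same size as the blank, in another hole of the rack; stays there. Origin at its foot, z along it.
- needle (a point): Tip of the engraver's fixed red needle (black collet), 169 mm above the table, pointing down, 8 mm above the top of a blank that stands fully home in the chuck. Its y axis is the way the carriage slides. The head overhangs it from 202 mm above the table up, 60 mm wide (x), from 24 mm on the -y side of the needle to the column on the +y side: no gripper fits above the needle's spot.
- engraver: The engraver, fixed on the table: white base plate 170 x 560 x 12 mm with a level slide along its y on the -y half, and a white column 380 mm tall on its +y side. Origin on the table straight under the needle; y runs along the slide.
- carriage (a joint): Carriage position along the slide, m: 0 at the end far from the needle, where carriage_mid is 160 mm (along y) from the needle; grows towards the needle (engraver's +y), stop at 0.22. Level slide, friction about 3.5 N; it stays where it is left. Dark steel plate 70 mm wide, its top 36 mm above the table, from 140 mm on the -y side of carriage_mid to 50 mm on the +y side.
- carriage_mid (a point): Point of the carriage on the slide's middle line, 81 mm above the table, level with the flat top of the aluminium chuck (block 54 mm in x, 50 mm in y) clamped on the carriage. Axes as the engraver's. The chuck's upright hole, 16 mm wide, 35 mm deep, lies exactly at x = 0 from here, but ANYWHERE from y = -9 to +9 mm: not measured, differs each time; see it or feel for it.
- post_top (a point): Centre of the top of the carriage's black round post, 14 mm thick, 51 mm tall above the plate, top 87 mm above the table, 110 mm to the -y side of carriage_mid and fixed on the carriage: the part to hold or push when sliding. The chuck does not shift on the carriage (it holds against 60 N).
- screwdriver: Orange screwdriver, 170 mm long, lying on the table; not to be shifted.
- loupe: Black eyeglass loupe, 40 mm wide, 30 mm high; not to be shifted.
- tag: Brass name plate 60 x 40 x 5 mm, lying on the table; not to be shifted.
- jar: Amber jar 52 mm wide, 70 mm high; not to be shifted.
- tin: Red flat tin 70 x 90 x 30 mm; not to be shifted.

How it is judged:
By the outcome, as a careful person would: the job done as asked, in the order asked, and still so for the second after the job is handed in, with the robot touching nothing.
It also fails if it takes over 72 s, if anything falls off the work surface, if the arm or the gripper's body presses on something with over 40 N, if the wrist force passes 120 N, or if a joint passes its speed limit or range.

### The arm

A 7-joint arm with a two-finger parallel gripper is mounted at the origin on the work surface. World frame = base frame: x ahead of the robot, y to its left, z up, the work surface at z = 0. Lengths are in m, angles in rad, forces in N, time in s.
With the tool pointing down it reaches from about 0.425 to 0.925 m from the base axis. Payload 6.8 kg.
Tool frame: the origin (TCP) lies between the finger pads; the fingertips stand r.tips_ahead ahead of it and the grasp point (between the pads) lies 5 mm behind it (r.tips_ahead is the distance from the TCP to the fingertips, in m); z points along the fingers, y is the line along which they close (so a half turn about z gives the same grasp; the last joint's range is limited). The gripper opens to 85 mm and grips with 20 to 120 N. Pads are 22 mm wide; open, the fingers measure 114 mm over their backs; the gripper's body (76 mm by 85 mm) begins 54 mm behind the grasp point. The pads swing forward as they close: fully open they stand 13 mm farther back than shut.
Start: joints at [-1.282, 0.477, 0.022, 1.555, -0.011, 1.109, -0.083], TCP at [0.261, 0.623, 0.245] pointing down, gripper open.
Joint ranges: [-2.96, 2.96], [-0.34, 2.1], [-1.41, 1.46], [0.24, 2.44], [-1.37, 4.51], [0.17, 1.92], [-2.96, 2.96]. Speed limits (rad/s): [2.39, 2.39, 3.14, 3.14, 3.14, 3.14, 3.14].

### API

Orientations are given as a rotation vector (axis times angle).
In Python, from bench import r gives the robot as it stands.
- The arm moves only by the tool move_arm, never from a script. Its argument "rows" is one flat list of numbers, 4 for each row, row after row: the shift along the tool's x, y, z in cm, then the turn about the tool's z in degrees. In form: [tx, ty, tz, twist, tx, ty, tz, twist, ...]. A call has 1 to 10 rows; each row is the pose to reach, as a shift and turn from the pose commanded when the call began, along the tool's axes at that moment; what a row does not reach only later rows make up. A row lasts 1/8 s, in which the tool goes at most 62.5 mm and 10.7 degrees, less where a joint would pass 70% of its speed; a pose out of reach is approached as far as the arm can. A call with a gripper value outside its range is refused whole. "fingers" is the opening, from 0 (shut) to 1 (fully open), set as the call begins (left out, the last holds). The fingers move at their own pace and stop on an object; "newtons" is the grip in N (left out, the last holds). Time passes only in rows, so rows that repeat a pose let the fingers close. It gives the time, the measured TCP pose, the force, the opening and the grip force at its end, in the units of the state.
- r.get_obs(): the state, without advancing time (a new reading comes with each control period).
- r.grab_frame(name): name is "side" or "top" or "wrist"; returns the picture (480x640x3 uint8, blue, green, red); there is no depth.
- r.camera_params(name): a dict with "fx", "fy", "cx", "cy" (pixels), "k1" (the pictures are not rectified: a ray, as slopes to the right and down, at radius r is drawn at 1 + k1 r^2 times it, then the intrinsics apply), "world_from_camera" (4x4, takes a point from camera to world coordinates). Camera axes: x right, y down, z forward; pixel columns grow to the right and rows downward; lengths in m; the calibration is good to about 2 mm. A picture is of the moment at which its call begins: read the wrist's pose just before it. camera_params takes no time and is no camera call; for the wrist camera it gives the pose at the moment of the call.
- r.hand_in(): hands the job in; it is judged then, once.
The state is a dict: "clock": time; "joints": joint angles; "qvel": joint speeds; "tau": joint torques, N m; "tcp_pos": TCP position; "orientation": TCP orientation; "contact_force": force on the tool from outside, world axes, zero at the start; "moment": the same for the moment, N m; "grip_width": finger opening in m; "gripper_force": force on a finger pad.
Only numpy, scipy, OpenCV 4.12 (cv2) and the standard library are available. Lean on these libraries where they do the work, as an engineer would, in place of code of your own. Each camera call takes 0.05 s, during which the arm holds its last target. There are 200 camera calls.

## Working session

There is one attempt and no reset: what is moved stays moved. The work goes in short steps, Python scripts to look and compute and a tool call to move; the robot and the scene stay as the last step left them, time stands still between calls to the robot, and variables do not carry over. Pictures are saved under pics/ and viewed, at most 10 in all, crops included, and the job is handed in when it is done.

Besides the shell and the picture viewer there is one more tool, called after ">>>" by a JSON object that holds its "name" and its "arguments". move_arm: Moves the arm, as the interface text tells. Its arguments: {"type":"object","properties":{"rows":{"type":"array"},"fingers":{"type":"number"},"newtons":{"type":"number"}},"required":["rows"]}

```bash
mkdir -p pics; cat > h.py <<'E'
import numpy as np, cv2
from scipy.spatial.transform import Rotation as R
from bench import r
def cam(n):
    p=r.camera_params(n); return p
def ray(p,u,v):
    x=(u-p["cx"])/p["fx"]; y=(v-p["cy"])/p["fy"]
    K=np.array([[p["fx"],0,p["cx"]],[0,p["fy"],p["cy"]],[0,0,1.]])
    a=np.array([x,y]); s=a.copy()
    for _ in range(20): s=a/(1+p["k1"]*(s@s))
    T=np.array(p["world_from_camera"]); return T[:3,3],T[:3,:3]@np.array([s[0],s[1],1.])
def onz(p,u,v,z):
    o,d=ray(p,u,v); return o+d*(z-o[2])/d[2]
def tri(p1,a,p2,b):
    o1,d1=ray(p1,*a);o2,d2=ray(p2,*b)
    k=np.linalg.lstsq(np.c_[d1,-d2],o2-o1,rcond=None)[0]
    x,y=o1+k[0]*d1,o2+k[1]*d2
    return (x+y)/2,np.linalg.norm(x-y)
def proj(p,X):
    T=np.array(p["world_from_camera"]); c=T[:3,:3].T@(np.array(X)-T[:3,3]); s=c[:2]/c[2]; s=s*(1+p["k1"]*(s@s))
    return np.array([s[0]*p["fx"]+p["cx"],s[1]*p["fy"]+p["cy"]])
E
python3 - <<'E'
from h import *
for n in("side","top"):
    p=cam(n); print(n,p); cv2.imwrite(f"pics/{n}0.png",r.grab_frame(n))
print(r.get_obs(), r.tips_ahead)
E
```

```text
side {'fx': 611.7828000987826, 'fy': 611.7828000987826, 'cx': 318.54100513005966, 'cy': 246.127956210367, 'k1': -0.1302896941416567, 'world_from_camera': array([[ 0.95308311, -0.18365367,  0.24063234,  0.32338505],
       [-0.3024653 , -0.54589586,  0.78135296, -1.0072676 ],
       [-0.01213814, -0.81747724, -0.57583299,  0.81307   ],
       [ 0.        ,  0.        ,  0.        ,  1.        ]])}
top {'fx': 558.4751578158495, 'fy': 558.4751578158495, 'cx': 320.6992898012529, 'cy': 235.50578081167242, 'k1': -0.006609156748234193, 'world_from_camera': array([[ 0.01031672, -0.98037079,  0.19689257,  0.38037896],
       [-0.99990889, -0.00840028,  0.01056612, -0.06530874],
       [-0.00870476, -0.19698364, -0.98036813,  1.23275931],
       [ 0.        ,  0.        ,  0.        ,  1.        ]])}
{'clock': 0.1, 'joints': array([-1.28208107,  0.47772891,  0.02235692,  1.5563717 , -0.01155563,
        1.10931787, -0.08313321]), 'qvel': array([-0.00011906, -0.00190884, -0.00045355, -0.00165793,  0.00068473,
       -0.00029042,  0.00083205]), 'tau': array([ 4.74953777e-03, -5.97757781e+01,  1.61435578e+00, -2.81956422e+01,
        1.29259468e-02,  4.95682005e-03,  3.63225610e-06]), 'tcp_pos': array([0.26067547, 0.62206049, 0.24440743]), 'orientation': array([-6.19262352e-01, -3.07969336e+00,  2.63755791e-03]), 'contact_force': array([-0.89272944, -0.12164481,  0.47575686]), 'moment': array([0.00759424, 0.04559655, 0.02375109]), 'gripper_force': 0.0, 'grip_width': 0.08560950295305632} 0.014
```

View pics/side0.png

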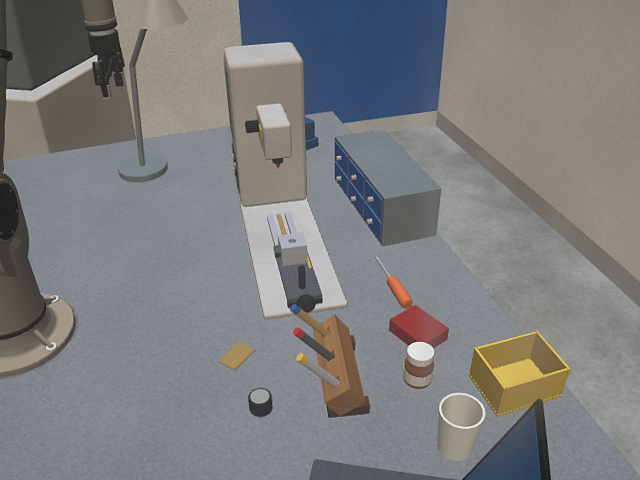

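View pics/top0.png

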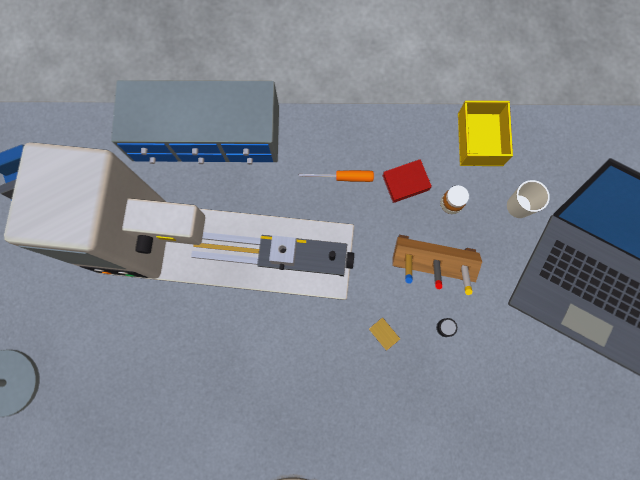

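The side view shows the blue end at (295,310), the chuck at (292,245), the post near (301,275) and the needle at (278,164). In the top view they are blue end (409,279), chuck hole (282,249) and post (333,256).

```bash
python3 - <<'E'
from h import *
P={n:cam(n) for n in("side","top")}; I={n:cv2.imread(f"pics/{n}0.png") for n in P}
H={n:cv2.cvtColor(I[n],cv2.COLOR_BGR2HSV) for n in P}
def cen(n,box,lo,hi):
    x0,y0,x1,y1=box; m=cv2.inRange(H[n][y0:y1,x0:x1],lo,hi); k,l,s,c=cv2.connectedComponentsWithStats(m)
    i=1+np.argmax(s[1:,4]); q=c[i]+[x0,y0]; return q,s[i]+[x0,y0,0,0,0], (l==i)
b={}
for nm,bs,bt,lo,hi in [("blue",(280,295,330,345),(390,260,425,295),(100,100,40),(130,255,255)),
  ("red",(285,320,312,345),(425,275,450,295),(0,130,60),(8,255,255)),
  ("yel",(290,345,320,370),(455,280,480,300),(22,150,80),(35,255,255))]:
    qs,ss,_=cen("side",bs,lo,hi); qt,st,_=cen("top",bt,lo,hi)
    X,e=tri(P["side"],qs,P["top"],qt); print(nm,qs,ss,qt,st,X.round(4),e.round(4)); 
# needle
q,s,_=cen("side",(265,150,290,172),(0,100,60),(10,255,255)); print("needle",q,s)
print(onz(P["side"],q[0],s[1]+s[3],.169))
a=cv2.resize(I["side"][205:315,230:350],None,fx=5,fy=5,interpolation=cv2.INTER_CUBIC)
c=cv2.resize(I["top"][225:300,240:360],None,fx=6,fy=6,interpolation=cv2.INTER_CUBIC)
d=cv2.resize(I["top"][230:300,385:490],None,fx=6,fy=6,interpolation=cv2.INTER_CUBIC)
cv2.imwrite("pics/sc.png",a);cv2.imwrite("pics/tc.png",c);cv2.imwrite("pics/td.png",d)
# plate long edges in top
g=cv2.inRange(H["top"],(0,0,190),(180,40,255)); 
for u in (210,240,270,300,330):
    v=np.where(g[195:305,u])[0]+195; print(u,v.min(),v.max(),onz(P["top"],u,v.min(),.012)[:2].round(4),onz(P["top"],u,v.max(),.012)[:2].round(4))
E
```

```text
blue [294.74285714 308.51428571] [290 304  10  10  70] [408.42857143 278.66666667] [405 274   8  10  63] [ 0.5179 -0.2299  0.1185] 0.0006
red [298.12       332.46666667] [293 328  11  10  75] [438.36734694 284.06122449] [436 280   6   9  49] [ 0.5072 -0.2893  0.1184] 0.0002Traceback (most recent call last):
  File "<stdin>", line 11, in <module>
  File "<stdin>", line 6, in cen
    return _wrapfunc(a, 'argmax', axis=axis, out=out, **kwds)
    return bound(*args, **kwds)
ValueError: attempt to get argmax of an empty sequence
```

```bash
python3 - <<'E'
from h import *
P={n:cam(n) for n in("side","top")}; I={n:cv2.imread(f"pics/{n}0.png") for n in P}
H={n:cv2.cvtColor(I[n],cv2.COLOR_BGR2HSV) for n in P}
def cen(n,box,lo,hi):
    x0,y0,x1,y1=box; m=cv2.inRange(H[n][y0:y1,x0:x1],lo,hi); k,l,s,c=cv2.connectedComponentsWithStats(m)
    if k<2: print("none"); return None,None
    i=1+np.argmax(s[1:,4]); q=c[i]+[x0,y0]; return q,s[i]+[x0,y0,0,0,0]
print("needle px",H["side"][160:168,274:284].tolist()[3:6])
q,s=cen("side",(265,150,290,172),(0,90,50),(12,255,255)); print("needle",q,s)
if q is not None: print(onz(P["side"],q[0],s[1]+s[3]-.5,.169))
# brass shaft of the blank
for n,bx in(("side",(290,300,332,340)),("top",(400,250,418,290))):
    print(n,cen(n,bx,(12,90,60),(28,255,255)))
    x0,y0,x1,y1=bx; m=cv2.inRange(H[n][y0:y1,x0:x1],(12,90,60),(28,255,255)); 
    print(cv2.fitLine(cv2.findNonZero(m),cv2.DIST_L2,0,.01,.01).ravel()+[0,0,x0,y0])
a=cv2.resize(I["side"][205:355,230:370],None,fx=4,fy=4,interpolation=cv2.INTER_CUBIC)
c=cv2.resize(I["top"][225:300,240:360],None,fx=6,fy=6,interpolation=cv2.INTER_CUBIC)
d=cv2.resize(I["top"][230:300,385:490],None,fx=6,fy=6,interpolation=cv2.INTER_CUBIC)
cv2.imwrite("pics/sc.png",a);cv2.imwrite("pics/tcd.png",np.vstack([c,cv2.copyMakeBorder(d,0,0,0,90,0)])[:, :])
g=cv2.inRange(H["top"],(0,0,190),(180,40,255)); 
for u in (210,240,270,300,330):
    v=np.where(g[195:305,u])[0]+195
    if len(v): print(u,v.min(),v.max(),onz(P["top"],u,v.min(),.012)[:2].round(4),onz(P["top"],u,v.max(),.012)[:2].round(4))
E
python3 -c "
import cv2;a=cv2.imread('pics/tcd.png');print(a.shape);cv2.imwrite('pics/tcd.png',cv2.resize(a,None,fx=.66,fy=.66,interpolation=cv2.INTER_AREA))"
```

```text
needle px [[[19, 24, 85], [30, 9, 56], [4, 36, 56], [10, 13, 57], [30, 14, 53], [170, 42, 55], [15, 21, 98], [18, 28, 91], [17, 32, 144], [17, 31, 147]], [[17, 32, 151], [10, 49, 119], [2, 129, 115], [1, 127, 104], [2, 126, 95], [1, 145, 97], [15, 34, 150], [16, 32, 152], [16, 34, 144], [21, 31, 139]], [[18, 31, 142], [24, 24, 148], [2, 92, 111], [1, 143, 114], [0, 141, 110], [2, 104, 98], [20, 33, 141], [16, 30, 146], [16, 31, 140], [14, 31, 140]]]
needle [277.5        165.16666667] [276 164   4   4  12]
[0.59791209 0.18862097 0.169     ]
side (array([318.19096509, 326.26078029]), array([297, 309,  35,  31, 487]))
[  0.80384338   0.594841   318.19096565 326.26078033]
top (array([408.72413793, 260.13262599]), array([400, 250,  18,  25, 377]))
[1.27288938e-01 9.91865695e-01 4.08724138e+02 2.60132626e+02]
210 210 284 [0.6821 0.1981] [0.5149 0.1898]
240 213 287 [0.6757 0.13  ] [0.5089 0.1236]
270 216 290 [0.6693 0.0623] [0.5029 0.0576]
300 219 293 [ 0.6629 -0.0053] [ 0.497  -0.0082]
330 222 297 [ 0.6566 -0.0727] [ 0.4889 -0.0739]
(870, 720, 3)
```

View pics/tcd.png

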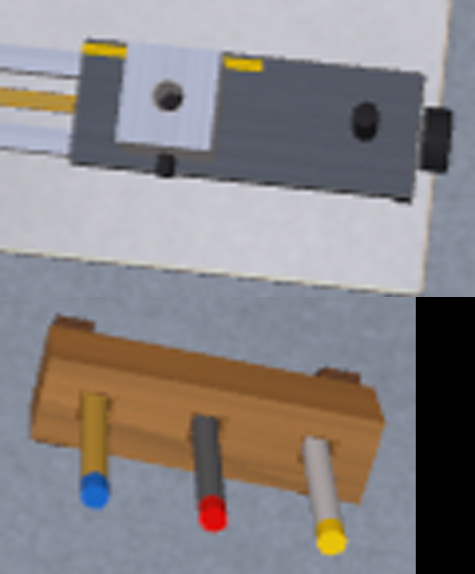

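View pics/sc.png

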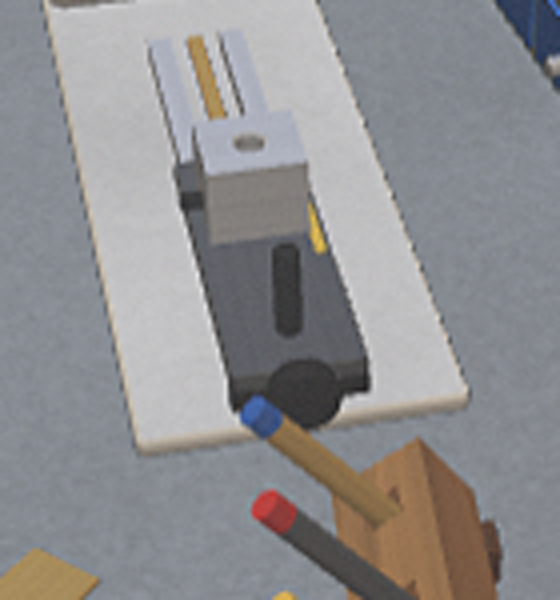

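Top crop: hole (282.4,249.2), post top about (332,252.5), blank axis from mouth (408.9,256) to blue end (408.6,279). Side crop: hole (292,240.5), post top (301.8,267), mouth (327,333).

```bash
python3 - <<'E'
from h import *
s,t=cam("side"),cam("top")
for n,a,b in [("hole",(292,240.5),(282.4,249.2)),("post",(301.8,267),(332,252.5)),("mouth",(327,333),(408.9,256)),("blue",(294.7,308.5),(408.4,278.7))]:
    X,e=tri(s,a,t,b); print(n,X.round(4),round(e,4))
print("hole@.081",onz(s,292,240.5,.081),onz(t,282.4,249.2,.081))
print("post@.087",onz(s,301.8,267,.087),onz(t,332,252.5,.087))
print("mouth@.059",onz(s,327,333,.059),onz(t,408.9,256,.059))
B=tri(s,(294.7,308.5),t,(408.4,278.7))[0]
# plane of top view: line through two px; and side
def pl(p,a,b):
    o,d=ray(p,*a);_,e=ray(p,*b); n=np.cross(d,e); return n/np.linalg.norm(n)
ax=np.cross(pl(t,(408.9,256),(408.6,279)),pl(s,(327,333),(294.7,308.5))); ax*=np.sign(ax[2]);ax/=np.linalg.norm(ax);print("axis",ax,np.degrees(np.arccos(ax[2])))
I=cv2.imread("pics/top0.png")
# rack outline edges: bottom front edge px in crop
for c in((33,438),(362,500),(55,325),(380,395)):
    u,v=c[0]/3.96+385,(c[1]-297)/3.96+230; print(u,v,onz(t,u,v,.03)[:2])
o=r.get_obs(); print(R.from_rotvec(o["orientation"]).as_matrix().round(3))
E
```

```text
hole [0.5828 0.0272 0.0784] 0.0012
post [ 0.5749 -0.0768  0.0849] 0.0003
mouth [ 0.5734 -0.2411  0.0547] 0.0012
blue [ 0.5178 -0.2298  0.1185] 0.0006
hole@.081 [0.5824971  0.02356595 0.081     ] [0.58174913 0.02702676 0.081     ]
post@.087 [ 0.57400682 -0.07951729  0.087     ] [ 0.57464373 -0.07683299  0.087     ]
mouth@.059 [ 0.57136574 -0.24552575  0.059     ] [ 0.57328844 -0.24059004  0.059     ]
axis [-0.64435102  0.12997207  0.75360402] 41.09645850978319
393.3333333333333 265.6060606060606 [ 0.55663522 -0.2107254 ]
476.4141414141414 281.26262626262627 [ 0.52414289 -0.38928238]
398.8888888888889 237.07070707070707 [ 0.6199044  -0.22385985]
480.95959595959596 254.74747474747474 [ 0.58219434 -0.40173161]
[[-0.922  0.387 -0.001]
 [ 0.387  0.922 -0.002]
 [-0.    -0.002 -1.   ]]
```

>>> {"name": "move_arm", "arguments": {"rows": [-4.2,-4.6,0,-1.5,-8.5,-9.2,0,-3,-12.7,-13.9,0,-4.5,-17,-18.5,0,-6,-21.2,-23.1,0,-7,-25.4,-27.8,0,-8,-29.7,-32.4,0,-9,-33.9,-37,0,-10,-37.5,-41.5,0,-11.6,-37.5,-41.5,0,-11.6], "fingers": 0.45}}

```text
clock: 1.35
tcp_pos: [0.4469, 0.09, 0.2452]
orientation: [0.318, 3.125, -0.002]
contact_force: [0.2, 0.7, -0.4]
grip_width: 0.0384
gripper_force: 0.0
```

>>> {"name": "move_arm", "arguments": {"rows": [-2.4,-5,0,0,-4.9,-10,0,0,-7.3,-15,1,0,-9.7,-20,3,0,-12.2,-25,5,0,-14.6,-29.9,7.5,0,-14.6,-29.9,8,0,-14.6,-29.9,8,0,-14.6,-29.9,8,0]}}

```text
clock: 2.48
tcp_pos: [0.5324, -0.2247, 0.1657]
orientation: [0.301, 3.127, 0.002]
contact_force: [-1.3, -0.1, 0.3]
grip_width: 0.0384
gripper_force: 0.0
```

```bash
python3 - <<'E'
from h import *
o=r.get_obs();p=cam("wrist");I=r.grab_frame("wrist");cv2.imwrite("pics/w1.png",I);print(o["tcp_pos"],o["orientation"])
h=cv2.cvtColor(I,cv2.COLOR_BGR2HSV);m=cv2.inRange(h,(100,100,40),(130,255,255));k,l,s,c=cv2.connectedComponentsWithStats(m);i=1+np.argmax(s[1:,4]);print(s[i],c[i],onz(p,*c[i],.122))
for X in([.5178,-.2298,.1185],[.5303,-.2323,.103],[.573,-.2415,.059]):print(proj(p,X))
E
```

```text
[ 0.53243136 -0.22465653  0.16568126] [3.00553646e-01 3.12664062e+00 1.66207000e-03]
[ 282  233   33   39 1028] [298.22957198 251.74805447] [ 0.51655713 -0.23045996  0.122     ]
[300.54918975 251.61154762]
[301.81650707 266.24792014]
[303.42551505 307.16430275]
```

View pics/w1.png

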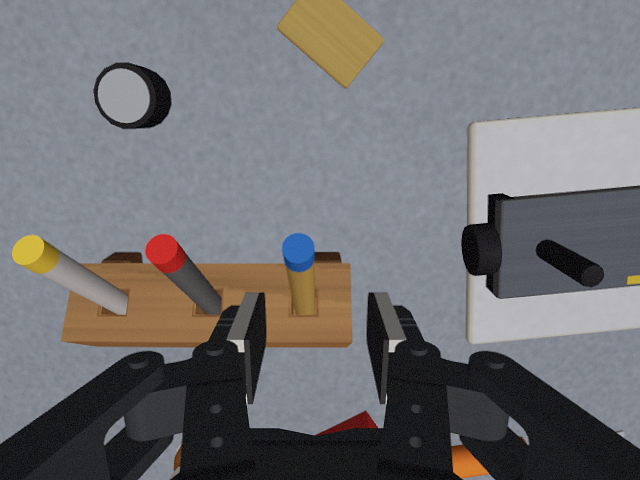

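The wrist view shows the blue end at (298,252), the shaft running to its mouth at (303,305), and the fingers centred at x≈317. The rack edges are level, so the yaw is right. A small shift to -y is needed.

>>> {"name": "move_arm", "arguments": {"rows": [0,0,0,0,0,0,0,0]}}

```text
clock: 2.78
tcp_pos: [0.5321, -0.2261, 0.1657]
orientation: [0.303, 3.126, 0.0]
contact_force: [0.0, 0.2, 0.3]
grip_width: 0.0384
gripper_force: 0.0
```

>>> {"name": "move_arm", "arguments": {"rows": [0.1,-0.6,1,0,0.1,-0.65,3,0,0.1,-0.65,5,0,0.1,-0.65,6.3,0,0.1,-0.65,6.7,0,0.1,-0.65,6.7,0,0.1,-0.65,6.7,0]}}

```text
clock: 3.65
tcp_pos: [0.53, -0.2331, 0.0989]
orientation: [0.305, 3.126, -0.0]
contact_force: [0.1, -0.1, 0.3]
grip_width: 0.038
gripper_force: 0.0
```

>>> {"name": "move_arm", "arguments": {"rows": [0,0,0,0,0,0,0,0,0,0,0,0,0,0,0,0,0,0,0,0,0,0,0,0], "fingers": 0, "newtons": 50}}

```text
clock: 4.4
tcp_pos: [0.5297, -0.2329, 0.0986]
orientation: [0.305, 3.127, 0.0]
contact_force: [-1.1, 1.3, 5.6]
grip_width: 0.0128
gripper_force: 48.6
```

>>> {"name": "move_arm", "arguments": {"rows": [0.31,0,-0.39,0,0.62,0,-0.78,0,0.93,0,-1.17,0,0.93,0,-1.17,0]}}

```text
clock: 4.9
tcp_pos: [0.5202, -0.2311, 0.1104]
orientation: [0.305, 3.127, 0.0]
contact_force: [1.1, -0.4, 1.0]
grip_width: 0.0123
gripper_force: 48.8
```

Low forces. Continue out, then lift and look.

>>> {"name": "move_arm", "arguments": {"rows": [0.31,0,-0.39,0,0.62,0,-0.78,0,0.93,0,-1.17,0,1.24,0,-1.56,0,1.6,0,-2,0,2,0,-2.7,0,2,0,-5,0,2,0,-8,0,2,0,-10,0,2,0,-10,0]}}

```text
clock: 6.15
tcp_pos: [0.5016, -0.2276, 0.2116]
orientation: [0.305, 3.123, -0.0]
contact_force: [1.0, 1.2, -0.9]
grip_width: 0.0125
gripper_force: 48.9
```

```bash
python3 - <<'E'
from h import *
o=r.get_obs();print(o["tcp_pos"],o["orientation"],o["contact_force"],o["grip_width"])
ims=[]
for n in("side","top"):
    p=cam(n);I=r.grab_frame(n);cv2.imwrite(f"pics/{n}2.png",I);q=proj(p,o["tcp_pos"]).astype(int);print(n,q)
    y,x=max(q[1]-60,0),q[0]-60; ims.append(cv2.resize(I[y:y+120,x:x+120],(480,480),interpolation=cv2.INTER_CUBIC)[:, :400]); print(x,y)
cv2.imwrite("pics/b2.png",np.hstack(ims))
E
```

```text
[ 0.50160882 -0.22762358  0.21160159] [ 3.04559499e-01  3.12337507e+00 -4.64150964e-04] [ 0.98719209  1.17421605 -0.90940558] 0.01254639033443481
side [282 266]
222 206
top [414 281]
354 221
```

View pics/b2.png

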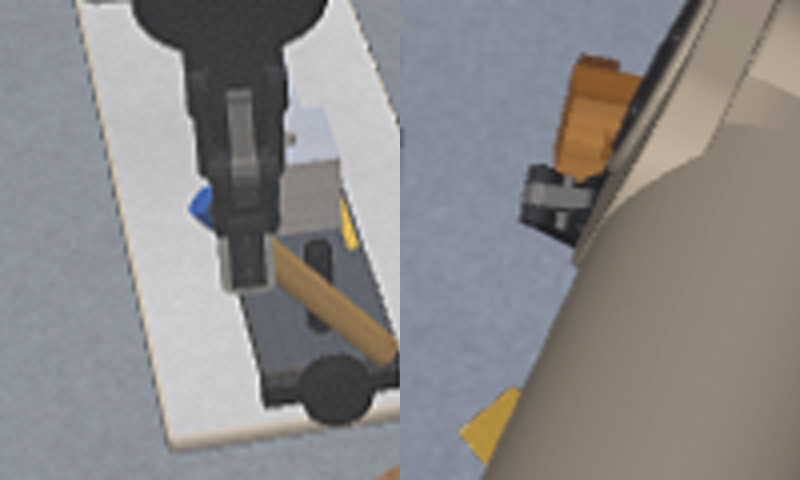

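The rod is held at the same lean, with the foot free at lower right (390,350) and the blue end above left. I can only twist about the vertical, so I will swing the rod upright in the pads by pressing its foot against the chuck's -x face, which does not give.

>>> {"name": "move_arm", "arguments": {"rows": [0.9,3.4,0,-0.7,1.8,6.8,0,-1.4,2.7,10.2,0,-2.1,3.6,13.6,0,-2.8,4.5,17,0,-3.5,5.4,20.4,0,-4.2,6.3,23.8,0,-5,7.1,27.1,0.5,-5.7,7.1,27.1,1,-5.7,7.1,27.1,1,-5.7], "newtons": 30}}

```text
clock: 7.5
tcp_pos: [0.4826, 0.0517, 0.1988]
orientation: [-0.149, -3.136, 0.002]
contact_force: [0.3, -0.1, -1.8]
grip_width: 0.0123
gripper_force: 48.8
```

>>> {"name": "move_arm", "arguments": {"rows": [0,0,0,0,0,0,0,0]}}

```text
clock: 7.75
tcp_pos: [0.4836, 0.0515, 0.2]
orientation: [0.152, 3.138, -0.0]
contact_force: [0.2, 0.1, -2.3]
grip_width: 0.0125
gripper_force: 48.8
```

```bash
python3 - <<'E'
from h import *
o=r.get_obs();print(o["tcp_pos"],o["orientation"],o["contact_force"],o["grip_width"])
ims=[]
for n in("side","wrist"):
    p=cam(n);I=r.grab_frame(n);cv2.imwrite(f"pics/{n}3.png",I);q=proj(p,o["tcp_pos"]).astype(int);print(n,q)
    if n=="side": y,x=max(q[1]-50,0),q[0]-50; ims.append(cv2.resize(I[y:y+120,x:x+100],(400,480),interpolation=cv2.INTER_CUBIC)); print(x,y)
    else: ims.append(cv2.resize(I,(400,300))); ims[-1]=cv2.copyMakeBorder(ims[-1],0,180,0,0,0)
cv2.imwrite("pics/b3.png",np.hstack(ims))
E
```

```text
[0.48359508 0.05152266 0.20004375] [ 1.51517544e-01  3.13786226e+00 -1.81463391e-04] [ 0.1901042   0.11267858 -2.25536995] 0.012528301516889453
side [238 192]
188 142
wrist [318 330]
```

View pics/b3.png

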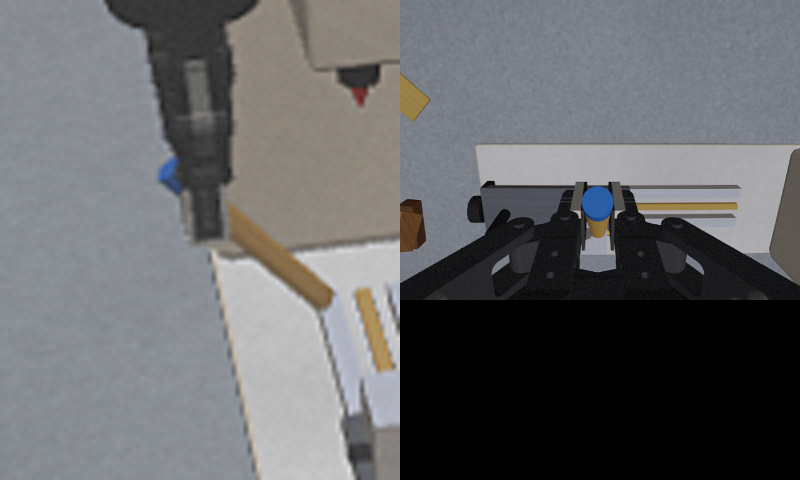

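Side crop: the foot is at pixel (268.7,216.5) and the blue face at (229.3,185.8). I'll intersect both rays with the grip plane.

```bash
cat >> h.py <<'E'
def inplane(p,q,o):
    M=R.from_rotvec(o["orientation"]).as_matrix(); G=o["tcp_pos"]-.005*M[:,2]; c,d=ray(p,*q)
    X=c+d*((G-c)@M[:,1])/(d@M[:,1]); return X, (M.T@(X-G))*1000
E
python3 - <<'E'
from h import *
o=r.get_obs();p=cam("side")
F,f=inplane(p,(268.7,216.5),o);B,b=inplane(p,(229.3,185.8),o);print(F,f,B,b,np.linalg.norm(F-B),np.degrees(np.arctan2(b[0]-f[0],f[2]-b[2])))
E
```

```text
[0.54081818 0.04635136 0.13570067] [-5.74290248e+01 -9.43065308e-14  6.94343691e+01] [0.46713611 0.05343581 0.21849831] [ 1.65724483e+01  6.03980019e-14 -1.33814971e+01] 0.11106163027746647 41.782902453416824
```

>>> {"name": "move_arm", "arguments": {"rows": [0.3,0,2,0,0.3,0,4,0,0.3,0,6,0,0.3,0,7.5,0,0.3,0,7.8,0,0.3,0,7.8,0,0.3,0,7.8,0], "fingers": 0, "newtons": 30}}

```text
clock: 8.72
tcp_pos: [0.4811, 0.0528, 0.1226]
orientation: [0.149, 3.137, 0.001]
contact_force: [-0.5, 0.4, -1.1]
grip_width: 0.0124
gripper_force: 48.8
```

>>> {"name": "move_arm", "arguments": {"rows": [-0.4,0,0,0,-0.8,0,0,0,-1.2,0,0,0,-1.6,0,-0.1,0,-2,0,-0.3,0,-2,0,-0.3,0]}}

```text
clock: 9.48
tcp_pos: [0.4975, 0.051, 0.1239]
orientation: [-0.148, -3.131, 0.001]
contact_force: [-5.6, 1.1, -1.0]
grip_width: 0.0127
gripper_force: 49.2
```

>>> {"name": "move_arm", "arguments": {"rows": [-0.4,0,-0.2,0,-0.8,0,-0.4,0,-1.2,0,-0.6,0,-1.2,0,-0.6,0], "fingers": 0, "newtons": 25}}

```text
clock: 9.98
tcp_pos: [0.5091, 0.0498, 0.1301]
orientation: [-0.148, -3.131, 0.001]
contact_force: [-8.0, 1.3, 2.2]
grip_width: 0.0128
gripper_force: 50.3
```

```bash
python3 - <<'E'
from h import *
o=r.get_obs();print(o["tcp_pos"],o["contact_force"],o["moment"])
ims=[]
n="side";p=cam(n);I=r.grab_frame(n);q=proj(p,o["tcp_pos"]).astype(int)
y,x=max(q[1]-50,0),q[0]-50; print(x,y,q)
cv2.imwrite("pics/b4.png",cv2.resize(I[y:y+110,x:x+110],(550,550),interpolation=cv2.INTER_CUBIC))
E
```

```text
[0.50913434 0.04979428 0.13007311] [-7.98981583  1.28305584  2.24041437] [0.33173231 1.97693262 0.03968621]
203 170 [253 220]
```

View pics/b4.png

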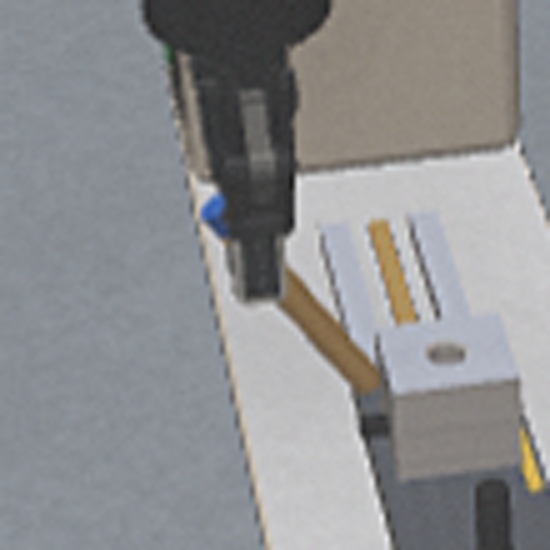

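The rod is pivoting in the pads: its foot at (365,380) is against the chuck's side face, and the chuck has not moved. I'll continue the arc.

>>> {"name": "move_arm", "arguments": {"rows": [-0.5,0,-0.35,0,-1,0,-0.65,0,-1.5,0,-0.9,0,-2,0,-1.1,0,-2.5,0,-1.25,0,-3,0,-1.35,0,-3,0,-1.35,0]}}

```text
clock: 10.9
tcp_pos: [0.5404, 0.0469, 0.1435]
orientation: [-0.148, -3.133, 0.001]
contact_force: [-6.0, 1.1, -1.3]
grip_width: 0.0128
gripper_force: 51.2
```

>>> {"name": "move_arm", "arguments": {"rows": [-0.3,0,-0.05,0,-0.6,0,-0.1,0,-0.8,0,-0.1,0,-0.8,0,-0.1,0,-0.8,0,-0.1,0]}}

```text
clock: 11.52
tcp_pos: [0.5486, 0.046, 0.1448]
orientation: [-0.149, -3.135, 0.001]
contact_force: [-5.0, -0.4, -0.5]
grip_width: 0.0127
gripper_force: 50.9
```

```bash
python3 - <<'E'
from h import *
o=r.get_obs();print(o["tcp_pos"],o["contact_force"],o["moment"])
n="side";p=cam(n);I=r.grab_frame(n);q=proj(p,o["tcp_pos"]).astype(int)
y,x=max(q[1]-50,0),q[0]-50; print(x,y,q)
cv2.imwrite("pics/b5.png",cv2.resize(I[y:y+110,x:x+110],(550,550),interpolation=cv2.INTER_CUBIC))
E
```

```text
[0.54862065 0.04598016 0.14475974] [-5.04755589 -0.39909482 -0.52511249] [0.05157872 1.46338917 0.02705153]
222 162 [272 212]
```

View pics/b5.png

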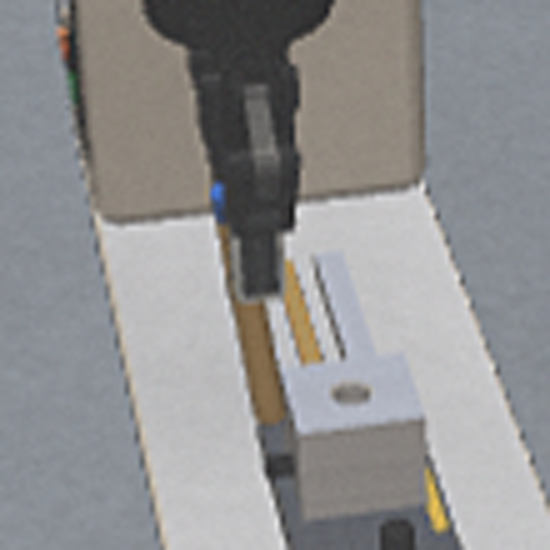

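The rod (shaft (228,235) to (268,415), foot beside the chuck) is nearly upright, leaning only a few degrees. I'll press on until it is flush, and measure tilt numerically from now on.

```bash
cat >> h.py <<'E'
def tilt(show=False):
    """shaft below the fingers in the side view: tilt in grip plane (deg, + = top to tool +x) and foot in tool coords of G (mm)"""
    o=r.get_obs();p=cam("side");I=r.grab_frame("side");M=R.from_rotvec(o["orientation"]).as_matrix();G=o["tcp_pos"]-.005*M[:,2]
    h=cv2.cvtColor(I,cv2.COLOR_BGR2HSV);m=cv2.inRange(h,(10,95,40),(24,255,255))
    a=proj(p,G+.022*M[:,2]);b=proj(p,G+.1*M[:,2]); k=np.zeros(m.shape,np.uint8); cv2.line(k,tuple(int(v) for v in a),tuple(int(v) for v in b),255,20); m&=k
    n,l,s,c=cv2.connectedComponentsWithStats(m); i=1+np.argmax(s[1:,4]); pts=cv2.findNonZero((l==i).astype(np.uint8))
    v=cv2.fitLine(pts,cv2.DIST_HUBER,0,.01,.01).ravel(); u=v[:2]*np.sign(v[3-2]); 
    t=(pts.reshape(-1,2)-v[2:])@u; A,B=v[2:]+u*np.percentile(t,5),v[2:]+u*np.percentile(t,98)
    _,f=inplane(p,B,o);_,g=inplane(p,A,o)
    print("n",len(pts),"tilt",np.degrees(np.arctan2(g[0]-f[0],f[2]-g[2])).round(2),"low",f.round(1),"high",g.round(1),A.round(1),B.round(1))
    print("tcp",o["tcp_pos"].round(4),"F",o["contact_force"].round(1),"M",o["moment"].round(2),"t",o["clock"]); return I
E
python3 -c "
from h import *
tilt()"
```

```text
n 130 tilt 7.14 low [-3.9  0.  87.9] high [ 3.  -0.  32.6] [271.4 223.6] [276.  244.9]
tcp [0.5486 0.046  0.1448] F [-5.5 -0.  -2.6] M [ 0.17  1.47 -0.  ] t 11.575
```

>>> {"name": "move_arm", "arguments": {"rows": [-0.2,0,0,0,-0.4,0,0,0,-0.4,0,0,0,-0.4,0,0,0]}}

```text
clock: 12.12
tcp_pos: [0.5532, 0.0457, 0.145]
orientation: [-0.149, -3.136, 0.0]
contact_force: [-5.6, 1.1, -2.6]
grip_width: 0.0125
gripper_force: 50.8
```

```bash
python3 -c "
from h import *
tilt()"
```

```text
n 130 tilt 4.61 low [ 0.9 -0.  88. ] high [ 5.3 -0.  32.5] [272.5 223.3] [275.9 244.8]
tcp [0.5532 0.0457 0.145 ] F [-5.6  1.1 -2.6] M [0.24 1.45 0.02] t 12.125
```

>>> {"name": "move_arm", "arguments": {"rows": [-0.2,0,0,0,-0.4,0,0,0,-0.6,0,0,0,-0.6,0,0,0,-0.6,0,0,0]}}

```text
clock: 12.8
tcp_pos: [0.5587, 0.0452, 0.145]
orientation: [-0.149, -3.135, 0.0]
contact_force: [-6.1, 1.0, -0.0]
grip_width: 0.0125
gripper_force: 50.9
```

```bash
python3 -c "
from h import *
tilt()"
```

```text
n 152 tilt 3.03 low [ 6.3  0.  86.6] high [10.4 -0.   9.4] [272.1 213.9] [275.9 244.3]
tcp [0.5587 0.0452 0.145 ] F [-6.1  1.  -0. ] M [ 0.22  1.78 -0.06] t 12.8
```

```bash
cat >> h.py <<'E'
def top():
    o=r.get_obs();p=cam("wrist");I=r.grab_frame("wrist");h=cv2.cvtColor(I,cv2.COLOR_BGR2HSV);m=cv2.inRange(h,(100,110,40),(130,255,255));k,l,s,c=cv2.connectedComponentsWithStats(m);i=1+np.argmax(s[1:,4])
    M=R.from_rotvec(o["orientation"]).as_matrix(); G=o["tcp_pos"]-.005*M[:,2]; print(s[i],c[i])
    cn=max(cv2.findContours((l==i).astype(np.uint8),cv2.RETR_EXTERNAL,cv2.CHAIN_APPROX_NONE)[0],key=len); print("ell",cv2.fitEllipse(cn))
    q=c[i]
    for up in(.02,.027): X=onz(p,*q,G[2]+up); print(up,(M.T@(X-G)*1000).round(1))
    return I
E
python3 -c "
from h import *
I=top(); cv2.imwrite('pics/w6.png',I); h=cv2.cvtColor(I,cv2.COLOR_BGR2HSV)
p=cam('wrist');o=r.get_obs();M=R.from_rotvec(o['orientation']).as_matrix();G=o['tcp_pos']-.005*M[:,2]
for d in(-.026,-.02,0,.019):
  print(d,[proj(p,G+M@np.array([x,0,d])).round(0).tolist() for x in(-.011,0,.011)])
J=r.grab_frame('side');q=proj(cam('side'),G).astype(int);print(q)
y,x=q[1]-40,q[0]-40
a=cv2.resize(J[y:y+90,x:x+80],(400,450),interpolation=cv2.INTER_CUBIC); b=cv2.resize(I[150:450,190:450],(390,450)); cv2.imwrite('pics/c6.png',np.hstack([a,b])); print(x,y)
"
```

```text
[ 289  325   55   68 3015] [316.0199005 358.9854063]
ell ((316.00958251953125, 359.12445068359375), (54.38803482055664, 68.97134399414062), 0.2715320885181427)
0.02 [  4.8  -0.9 -20. ]
0.027 [  9.3  -0.9 -27. ]
-0.026 [[319.0, 419.0], [319.0, 386.0], [319.0, 351.0]]
-0.02 [[319.0, 405.0], [319.0, 373.0], [319.0, 340.0]]
0 [[319.0, 366.0], [319.0, 338.0], [319.0, 308.0]]
0.019 [[319.0, 338.0], [319.0, 312.0], [319.0, 286.0]]
[276 209]
236 169
```

View pics/c6.png

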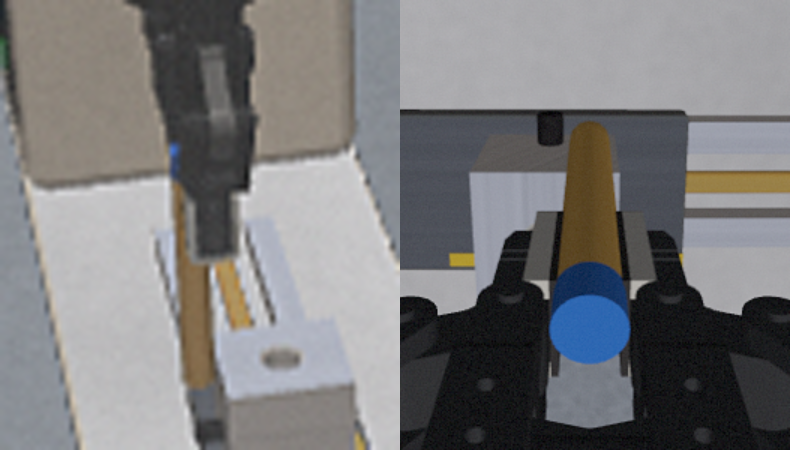

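Crop: in the wrist view the blue face centre is near (316.7,370) in full pixels, with the foot's far rim at (316.7,231). In the side view the rod stands close to vertical beside the chuck, foot at (276,246). I'll work out the exact tilt from these.

```bash
python3 -c "
from h import *
p=cam('wrist');o=r.get_obs();M=R.from_rotvec(o['orientation']).as_matrix();G=o['tcp_pos']-.005*M[:,2]
dep=p['fx']*14/53.5;print('fx',p['fx'],'face depth mm',dep)
c,d=ray(p,316.7,370);X=c+d*dep/1000;print('face in tool',(M.T@(X-G)*1000).round(1))
T=np.array(p['world_from_camera']);print('cam in tool',(M.T@(T[:3,3]-G)*1000).round(0),'axis',(M.T@T[:3,2]).round(2))
for v in(228,231,234):
  c,d=ray(p,316.7,v);n=M.T@d;q=M.T@(c-G)
  for z in(.085,.089,.093):
    k=(z-q[2])/n[2];print(v,z,((q+k*n)*1000).round(1))
# side: row-wise brass centres
I=r.grab_frame('side');s=cam('side');h=cv2.cvtColor(I,cv2.COLOR_BGR2HSV)
for y in range(222,250,2):
  print(y,[(x,*h[y,x]) for x in range(270,282)] if y in(230,240) else '',end='')
  w=np.where((h[y,268:283,1]>95)&(h[y,268:283,0]<25))[0]+268
  if len(w):print(w.min(),w.max(),inplane(s,((w.min()+w.max())/2,y),o)[1].round(1))
"
```

```text
fx 410.20825263649573 face depth mm 107.34421564319514
face in tool [  7.8  -0.7 -29.8]
cam in tool [  71.   -1. -123.] axis [-0.28 -0.    0.96]
228 0.085 [15.7 -0.6 85. ]
228 0.089 [14.6 -0.6 89. ]
228 0.093 [13.5 -0.6 93. ]
231 0.085 [14.  -0.6 85. ]
231 0.089 [12.9 -0.6 89. ]
231 0.093 [11.8 -0.6 93. ]
234 0.085 [12.4 -0.6 85. ]
234 0.089 [11.3 -0.6 89. ]
234 0.093 [10.1 -0.6 93. ]
222 272 282 [ 1.2  0.  30.6]
224 272 282 [ 1.4 -0.  35.6]
226 272 282 [ 1.7 -0.  40.6]
228 272 282 [ 1.9 -0.  45.6]
230 [(270, np.uint8(170), np.uint8(7), np.uint8(114)), (271, np.uint8(116), np.uint8(11), np.uint8(165)), (272, np.uint8(16), np.uint8(93), np.uint8(121)), (273, np.uint8(16), np.uint8(110), np.uint8(127)), (274, np.uint8(17), np.uint8(107), np.uint8(133)), (275, np.uint8(17), np.uint8(107), np.uint8(133)), (276, np.uint8(17), np.uint8(109), np.uint8(126)), (277, np.uint8(17), np.uint8(111), np.uint8(103)), (278, np.uint8(19), np.uint8(18), np.uint8(154)), (279, np.uint8(110), np.uint8(8), np.uint8(201)), (280, np.uint8(109), np.uint8(17), np.uint8(211)), (281, np.uint8(16), np.uint8(107),
[... 158 characters left out ...]
40 [(270, np.uint8(135), np.uint8(3), np.uint8(188)), (271, np.uint8(111), np.uint8(9), np.uint8(201)), (272, np.uint8(20), np.uint8(60), np.uint8(123)), (273, np.uint8(18), np.uint8(109), np.uint8(124)), (274, np.uint8(17), np.uint8(114), np.uint8(128)), (275, np.uint8(17), np.uint8(104), np.uint8(133)), (276, np.uint8(18), np.uint8(107), np.uint8(129)), (277, np.uint8(17), np.uint8(108), np.uint8(120)), (278, np.uint8(17), np.uint8(90), np.uint8(91)), (279, np.uint8(111), np.uint8(26), np.uint8(184)), (280, np.uint8(115), np.uint8(24), np.uint8(195)), (281, np.uint8(113), np.uint8(21), np.uint8(190))]273 277 [ 7.7 -0.  75.3]
242 273 277 [ 7.9 -0.  80.5]
244 273 278 [ 7.1 -0.  85.8]
246 248
```

The rod is upright within about 1° and flush with the chuck face, so its axis is 34 mm from the hole line in x. Next I'll lift, go over, and look at the hole with the wrist camera.

>>> {"name": "move_arm", "arguments": {"rows": [0.3,0,0,0,0.3,0,-1,0,0.3,0,-2,0,0.3,0,-3,0,0,0,-3,0,-1,0,-3,0,-2,0,-3,0,-3.2,0,-3,0,-3.4,0,-3,0,-3.4,0,-3,0]}}

```text
clock: 14.25
tcp_pos: [0.594, 0.0418, 0.1752]
orientation: [-0.149, -3.137, 0.0]
contact_force: [-1.1, -0.2, -0.8]
grip_width: 0.0123
gripper_force: 50.9
```

```bash
cat >> h.py <<'E'
def hole():
    o=r.get_obs();p=cam("wrist");I=r.grab_frame("wrist");M=R.from_rotvec(o["orientation"]).as_matrix();G=o["tcp_pos"]-.005*M[:,2]
    h=cv2.cvtColor(I,cv2.COLOR_BGR2HSV);E=np.array([.5822,.0255,.081]);q=proj(p,E);print("expect",q.round(0))
    g=h[:,:,2]; x0,y0=int(q[0])-40,int(q[1])-40; w=g[max(y0,0):y0+80,x0:x0+80]
    m=((w<120)).astype(np.uint8);n,l,s,c=cv2.connectedComponentsWithStats(m)
    for i in range(1,n):
        if s[i,4]>60:
            pc=c[i]+[x0,max(y0,0)];X=onz(p,*pc,.081);print(s[i],pc.round(1),X.round(4),"tool",(M.T@(X-G)*1000).round(1))
    print(o["tcp_pos"].round(4),o["orientation"].round(4),o["contact_force"].round(1)); return I
E
python3 -c "
from h import *
I=hole();cv2.imwrite('pics/w7.png',I);top()
g=cv2.cvtColor(I,cv2.COLOR_BGR2GRAY);p=cam('wrist');q=proj(p,[.5822,.0255,.081]).astype(int)
print(cv2.resize(g[q[1]-36:q[1]+37,q[0]-42:q[0]+43],None,fx=1/3,fy=1/3,interpolation=cv2.INTER_AREA))"
```

```text
expect [287. 231.]
[ 29  27  28  27 588] [289.8 230.9] [0.5823 0.027  0.081 ] tool [ 10.2 -15.8  99.2]
[ 54  42  26  38 878] [314.3 253. ] [0.5966 0.0395 0.081 ] tool [-2.8 -2.  99.2]
[0.594  0.0418 0.1752] [-1.4920e-01 -3.1375e+00  3.0000e-04] [-1.1 -0.2 -0.8]
[ 289  324   55   68 3006] [316.03892216 358.0988024 ]
ell ((316.0340270996094, 358.2248229980469), (54.325439453125, 68.8529281616211), 0.2735844552516937)
0.02 [  5.1  -0.9 -20. ]
0.027 [  9.5  -0.9 -27. ]
[[154 157 156 153 155 156 156 153 156 159 152 150 154 153 153 152 152 152
  153 152 155 154 156 154 153 153 157 155]
 [153 157 156 152 154 155 156 154 156 158 153 150 153 154 153 153 151 152
  154 152 155 154 155 154 153 154 156 155]
 [150 157 156 153 155 155 156 154 156 158 154 149 153 154 153 152 151 151
  154 152 155 154 155 154 153 153 156 155]
 [149 157 156 152 155 156 156 155 156 159 152 150 153 153 154 152 151 151
  154 151 154 154 155 155 153 153 156 154]
 [148 157 156 153 155 155 156 155 155 159 154 149 154 153 154 153 152 152
  154 152 156 154 156 155 154 153 157 155]
 [145 157 157 153 156 155 156 155 156 159 154
[... 1478 characters left out ...]
105 155 157 155 155 156 156 156 154 158 156 151 155 153 155 154 153 151
  156 118  68  69  69  64  67  73  76  78]
 [148 155 158 155 154 157 157 156 155 157 157 151 155 154 155 154 153 151
  155 107  68  69  69  67  68  73  75  78]
 [148 155 157 156 154 156 157 156 155 158 157 151 154 153 155 155 153 151
  156  97  69  69  69  66  67  73  76  79]
 [125 154 157 156 154 156 156 158 155 158 158 151 154 153 156 154 154 151
  156  88  69  71  69  67  68  73  75  77]
 [112 153 157 156 154 156 157 157 155 158 158 151 155 153 156 155 154 151
  155  82  69  70  68  66  67  71  74  79]
 [165 155 158 156 153 156 157 157 154 157 158 152 154 154 156 155 153 152
  152  75  68  69  68  68  68  74  76  77]]
```

The hole is clear in the wrist image at (289.8,230.9), world (0.5823,0.0270). Next I'll measure the foot of the rod in the same picture.

```bash
python3 -c "
from h import *
I=cv2.imread('pics/w7.png');h=cv2.cvtColor(I,cv2.COLOR_BGR2HSV);p=cam('wrist');o=r.get_obs();M=R.from_rotvec(o['orientation']).as_matrix();G=o['tcp_pos']-.005*M[:,2]
for y in range(226,300,6):
  w=np.where((h[y,290:350,1]>110)&(h[y,290:350,0]<26))[0]+290
  if len(w):print(y,w.min(),w.max(),(w.min()+w.max())/2)
for u,v in((316,231),(318,240),(319,240)):
  c,d=ray(p,u,v);n=M.T@d;q=M.T@(c-G);print(u,v,((q+(.085-q[2])/n[2]*n)*1000).round(1))
for x in(.006,.008,.010): print(proj(p,G+M@np.array([x,0,.085])), proj(p,G+M@np.array([x+.007,0,.085])))
tilt()
"
```

```text
238 307 325 316.0
244 304 327 315.5
250 303 328 315.5
256 303 349 326.0
262 302 330 316.0
268 301 330 315.5
274 301 331 316.0
280 300 332 316.0
286 299 332 315.5
292 299 333 316.0
298 298 334 316.0
316 231 [14.1 -1.  85. ]
318 240 [ 9.1  0.  85. ]
319 240 [ 9.1  0.6 85. ]
[317.90244106 245.61586253] [317.91097406 232.93357693]
[317.90487678 242.01589351] [317.91341587 229.2674697 ]
[317.90731438 238.39713417] [317.91585915 225.58227562]
n 160 tilt 4.56 low [ 4.5 -0.  87.4] high [10.8 -0.   8.2] [288.  198.8] [292.5 230.6]
tcp [0.5937 0.0419 0.1753] F [ 0.1 -0.5 -1.7] M [-0.04 -0.01  0.01] t 14.35
```

>>> {"name": "move_arm", "arguments": {"rows": [0.1,-0.5,0,0,0.25,-1,0,0,0.35,-1.46,0,0,0.35,-1.46,0,0,0.35,-1.46,0.5,0,0.35,-1.46,1,0,0.35,-1.46,1,0]}}

```text
clock: 15.28
tcp_pos: [0.5887, 0.0278, 0.1648]
orientation: [-0.149, -3.137, 0.0]
contact_force: [-0.3, -1.4, -1.0]
grip_width: 0.0126
gripper_force: 50.9
```

>>> {"name": "move_arm", "arguments": {"rows": [0,0,0.2,0,0,0,0.4,0,0,0,0.6,0,0,0,0.8,0,0,0,0.8,0]}}

```text
clock: 15.9
tcp_pos: [0.589, 0.0277, 0.1573]
orientation: [-0.149, -3.138, 0.0]
contact_force: [0.0, -0.0, -0.1]
grip_width: 0.0125
gripper_force: 50.9
```

>>> {"name": "move_arm", "arguments": {"rows": [0,0,0.2,0,0,0,0.4,0,0,0,0.6,0,0,0,0.8,0,0,0,0.8,0]}}

```text
clock: 16.52
tcp_pos: [0.589, 0.0277, 0.1493]
orientation: [-0.149, -3.138, 0.0]
contact_force: [-0.5, -0.8, -0.8]
grip_width: 0.0128
gripper_force: 50.9
```

It has entered without any force. Continue down.

>>> {"name": "move_arm", "arguments": {"rows": [0,0,0.3,0,0,0,0.6,0,0,0,0.9,0,0,0,1.2,0,0,0,1.5,0,0,0,1.5,0]}}

```text
clock: 17.27
tcp_pos: [0.589, 0.0277, 0.1342]
orientation: [-0.149, -3.138, 0.0]
contact_force: [-0.5, 0.6, -0.7]
grip_width: 0.013
gripper_force: 50.9
```

>>> {"name": "move_arm", "arguments": {"rows": [0,0,0.2,0,0,0,0.4,0,0,0,0.6,0,0,0,0.7,0,0,0,0.7,0]}}

```text
clock: 17.9
tcp_pos: [0.5892, 0.0277, 0.1275]
orientation: [0.149, 3.138, 0.0]
contact_force: [0.4, 0.1, -0.9]
grip_width: 0.0124
gripper_force: 51.0
```

>>> {"name": "move_arm", "arguments": {"rows": [0,0,0.1,0,0,0,0.2,0,0,0,0.3,0,0,0,0.3,0]}}

```text
clock: 18.4
tcp_pos: [0.5902, 0.0276, 0.127]
orientation: [0.15, 3.136, 0.002]
contact_force: [-3.9, -0.1, 18.2]
grip_width: 0.0127
gripper_force: 53.0
```

Bottomed (18 N, with the top at about 0.162 as expected). Release and rise.

>>> {"name": "move_arm", "arguments": {"rows": [0,0,-0.3,0,0,0,-0.3,0,0,0,-0.3,0,0,0,-0.3,0,0,0,-0.3,0], "fingers": 0.5}}

```text
clock: 19.02
tcp_pos: [0.5891, 0.0277, 0.1273]
orientation: [-0.149, -3.138, 0.0]
contact_force: [0.1, 0.6, 0.9]
grip_width: 0.0425
gripper_force: 0.0
```

>>> {"name": "move_arm", "arguments": {"rows": [0,0,-2,0,0,0,-4,0,0,0,-7,0,0,0,-10,0,0,0,-10,0]}}

```text
clock: 19.65
tcp_pos: [0.5907, 0.0277, 0.2299]
orientation: [0.149, 3.133, 0.002]
contact_force: [0.9, -0.2, -0.3]
grip_width: 0.0427
gripper_force: 0.0
```

```bash
python3 -c "
from h import *
o=r.get_obs();print(o['tcp_pos'],o['contact_force'],o['grip_width'])
P={}
for n in('side','wrist'):
  p=cam(n);I=r.grab_frame(n);cv2.imwrite('pics/%s8.png'%n,I);h=cv2.cvtColor(I,cv2.COLOR_BGR2HSV);m=cv2.inRange(h,(100,110,40),(130,255,255))
  q=proj(p,[.5823,.027,.158]);print(n,q.round(1))
  k,l,s,c=cv2.connectedComponentsWithStats(m)
  for i in range(1,k):
    if s[i,4]>15 and np.hypot(*(c[i]-q))<60:print(s[i],c[i].round(1),onz(p,*c[i],.157).round(4)); P[n]=(p,c[i])
if len(P)==2: print(tri(*P['side'],*P['wrist']))
# wrist: bright blue face
"
```

```text
[0.59068442 0.02765273 0.22986724] [ 0.85935015 -0.21391823 -0.28376782] 0.04269739205695691
side [290.1 208.6]
[288 206   6   8  42] [290.5 209.7] [0.5824 0.0242 0.157 ]
wrist [315.1 248.8]
[303 232  27  33 729] [316.  248.3] [0.5824 0.0274 0.157 ]
(array([0.58312714, 0.02736882, 0.15496011]), np.float64(0.00014660638373722299))
```

The blank is upright and home: its blue end is at (0.583,0.027), z ≈ 0.155 for the band's centroid. Now to the post.

>>> {"name": "move_arm", "arguments": {"rows": [0.2,-3,0,0,0.4,-6,0,0,0.67,-9,0,0,0.67,-10.56,0,0,0.67,-10.56,3,0,0.67,-10.56,7,0,0.67,-10.56,10,0,0.67,-10.56,10,0]}}

```text
clock: 20.75
tcp_pos: [0.5706, -0.0759, 0.1248]
orientation: [-0.147, -3.132, -0.0]
contact_force: [-0.7, -0.9, -0.1]
grip_width: 0.0425
gripper_force: 0.0
```

```bash
python3 -c "
from h import *
o=r.get_obs();print(o['tcp_pos']);p=cam('wrist');I=r.grab_frame('wrist');M=R.from_rotvec(o['orientation']).as_matrix()
q=proj(p,[.574,-.0768,.087]);print(q);g=I.max(2)
x0,y0=int(q[0])-40,int(q[1])-45;m=(g[y0:y0+80,x0:x0+80]<30).astype(np.uint8)
n,l,s,c=cv2.connectedComponentsWithStats(m)
for i in range(1,n):
  if s[i,4]>100:print(s[i],c[i]+[x0,y0],onz(p,*(c[i]+[x0,y0]),.087))
print(g[y0:y0+90:4,x0:x0+80:4])
"
```

```text
[ 0.57055338 -0.07588271  0.12481451]
[317.03458441 295.55974969]
[ 23   0  30  43 820] [314.61829268 267.39878049] [ 0.56079675 -0.07660066  0.087     ]
[[ 93  97  94  94  90  92  98  83  26  20  17   3  85  97  95  93  97  96
   95  93]
 [ 91  92  93  94  91  96  93  16  27  16  17  24  16  97  95  93  91  95
   95  94]
 [ 97  91  95  92  92  95  96  17  20  19  15  16  19  99  92  96  94  91
   94  94]
 [ 92  91  92  95  90  93  94  13  21  21   8  12  29  91  96  98  93  94
   95  89]
 [ 88  91  90  89  93  88  74  16  25  15  26  31  24  84  94  94  95  94
   94  93]
 [ 93  93  94  94  97  95  73  13  25   8  18  25  15  79  95  95  95  94
   91  93]
 [ 93  92  94  96  94  95  58  18  18  23  15   7  20  75  92  98  94  95
   97  96]
 [ 96  97  99  95  95  96  29  17  15  19  16  22  24  64  96  98  95  97
   94  95]
 [ 94  97  93  96  96  95  19  22  34  38  42  40  27  39  96 100  94  97
   97 103]
 [ 92  94  96  91  94  94  11  37  41  33  34  38  40  14  94  92  95  93
   93  90]
 [ 95  93  94  94  94  99  26  29  39  38  36  40  37  23  96  92  94  96
   95  94]
 [ 97  94  
[... 309 characters left out ...]
  94  99
   95  97]
 [ 90  91  92  90  91  91  91  90  93  92  90  91  92  94  91  91  91  93
   95  88]
 [180 180 181 182 183 179 181 179 181 178 179 183 184 181 179 182 179 180
  180 183]
 [182 180 180 179 179 177 178 179 180 178 176 181 181 182 177 178 182 179
  178 181]
 [180 181 182 180 178 178 179 181 181 179 178 179 179 182 180 183 182 180
  179 180]
 [182 181 183 182 182 182 183 179 176 181 181 178 177 180 181 181 182 181
  177 181]
 [182 180 183 183 183 181 181 181 177 179 178 180 179 178 183 184 183 181
  180 180]
 [183 185 181 182 179 183 179 180 182 179 178 179 182 179 179 178 180 182
  180 180]
 [183 182 182 183 181 180 178 179 180 180 180 180 181 182 179 181 180 181
  179 179]]
```

>>> {"name": "move_arm", "arguments": {"rows": [-0.2,-0.1,2,0,-0.2,-0.1,4,0,-0.2,-0.1,5.5,0,-0.2,-0.1,5.8,0,-0.2,-0.1,5.8,0]}}

```text
clock: 21.42
tcp_pos: [0.5747, -0.0781, 0.0697]
orientation: [0.149, 3.138, -0.0]
contact_force: [-0.1, 0.0, 0.0]
grip_width: 0.0427
gripper_force: 0.0
```

>>> {"name": "move_arm", "arguments": {"rows": [0,0,0,0,0,0,0,0,0,0,0,0,0,0,0,0,0,0,0,0], "fingers": 0, "newtons": 30}}

```text
clock: 22.05
tcp_pos: [0.5749, -0.0778, 0.0702]
orientation: [0.149, 3.137, 0.001]
contact_force: [-0.5, 2.0, 6.3]
grip_width: 0.0133
gripper_force: 29.3
```

>>> {"name": "move_arm", "arguments": {"rows": [0,0.8,0,0,0,2.3,0,0,0,4.3,0,0,0,6.5,0,0,0,8.7,0,0,0,10.9,0,0,0,13,0,0,0,14.6,0,0,0,15.7,0,0,0,16,0,0]}}

```text
clock: 23.3
tcp_pos: [0.5903, 0.0815, 0.0702]
orientation: [0.148, 3.136, -0.001]
contact_force: [-0.1, -3.7, 5.5]
grip_width: 0.0128
gripper_force: 29.7
```

>>> {"name": "move_arm", "arguments": {"rows": [0,0.2,0,0,0,0.2,0,0]}}

```text
clock: 23.55
tcp_pos: [0.5905, 0.0828, 0.0702]
orientation: [0.15, 3.136, -0.001]
contact_force: [-0.7, -2.5, 6.2]
grip_width: 0.013
gripper_force: 29.7
```

```bash
cat > s.py <<'E'
from h import *
o=r.get_obs();print(o['tcp_pos'],o['contact_force'])
p=cam('side');I=np.median([r.grab_frame('side') for _ in range(5)],axis=0).astype(np.uint8);cv2.imwrite('pics/s9.png',I);h=cv2.cvtColor(I,cv2.COLOR_BGR2HSV)
for nm,lo,hi in(('blue',(100,90,30),(130,255,255)),('red',(0,70,40),(12,255,255))):
  m=cv2.inRange(h[150:190,262:295],lo,hi);k,l,s,c=cv2.connectedComponentsWithStats(m)
  for i in range(1,k):
    if s[i,4]>4:print(nm,s[i]+[262,150,0,0,0],(c[i]+[262,150]).round(2))
print(h[160:184,272:286,2]);print(h[160:184,272:286,0])
E
python3 s.py
```

```text
[0.59045303 0.08277505 0.07021993] [-0.68874274 -2.47885816  6.23692404]
[[ 93  93 104 106 107 106 105 108 106 106 105 106 109 108]
 [ 51  48  69  67  93  90 101 108 108 106 108 110 108 108]
 [ 76  64  57  54  58  56  53  57  53  63  72  70  69  71]
 [ 57  70  80  77  71  64  59  58  55  56  55  54  54  55]
 [ 55  55  55  55  59  67  66  69  75  76  76  73  70  74]
 [ 59  55  55  57  55  56  58  58  57  57  55  56  57  55]
 [ 96  81  63  54  53  55  54  55  57  55  55  57  57  57]
 [126 132 118  78  79  70  63  63  58  54  54  54  53  55]
 [116 129 133 137 143 145 121 121 102  83  81  81  81  81]
 [ 84 120 130 134 137 137 140 141 145 145 148 147 149 148]
 [ 65  71 105 128 135 136 140 139 141 139 141 140 141 140]
 [ 68  66  64  72 109 119 133 136 137 137 140 139 141 142]
 [ 60  66  68  65  62  62  63  78  84  99 114 115 125 126]
 [ 55  52  55  60  65  65  65  64  64  61  63  61  61  61]
 [ 55  55  54  54  55  56  56  60  60  62  63  60  62  63]
 [ 55  54  57  56  55  55  55  55  55  55  56  55  54  53]
 [ 55  57  57  55  55  57  56  55  57  56  56  55  55  55]
 [ 57  55  57  55  57  5
[... 1106 characters left out ...]
0 135 135 105 120 130  30  30  15  25  23   8  16]
 [160   0 165 150  30 135 135 120 130 100 140 110 105 120]
 [ 90   0  30  30   0 135  90  60 120 120  90 100 105 120]
 [150 105  90 120 120   0 150 135  90  45 135 120   0  90]
 [150  10   0  60   0 120  90 150 120  90  90   0 150  60]
 [120 165 120 150  80 105   0   0   0 150   0   0 120  60]
 [ 90   0 130 105   0   0  90 135 150 150  30  90 120 135]
 [ 90 150 130   0 165 135 150 150 120 150  30 105 135 150]
 [ 90   0   0   0 100 105 120 140   0 120   0   0  90 120]
 [135 140 110   0  90  90  15 120  30   0   0 150 135 150]
 [ 60   0 150 120 120  90 120   0   0 120  90 120 105   0]
 [130  90 140  30  60 135   0 135 150  45  90 120 120 105]]
```

>>> {"name": "move_arm", "arguments": {"rows": [0,0.15,0,0,0,0.3,0,0,0,0.3,0,0,0,0.3,0,0]}}

```text
clock: 24.3
tcp_pos: [0.5907, 0.0855, 0.0702]
orientation: [0.15, 3.136, -0.001]
contact_force: [-0.1, -2.6, 5.8]
grip_width: 0.0131
gripper_force: 29.7
```

>>> {"name": "move_arm", "arguments": {"rows": [0,0,0,0,0,0,0,0,0,0,0,0,0,0,0,0], "fingers": 0.5}}

```text
clock: 24.8
tcp_pos: [0.5899, 0.0864, 0.0693]
orientation: [-0.149, -3.138, -0.0]
contact_force: [-0.6, -0.7, -0.6]
grip_width: 0.0426
gripper_force: 0.0
```

>>> {"name": "move_arm", "arguments": {"rows": [0,0,-2,0,0,0,-5,0,0,-2,-8,0,0,-6,-11,0,0,-9,-14,-6,0,-9,-18,-15,0,-9,-20,-24,0,-9,-20,-30,0,-9,-20,-30,0,-9,-20,-30]}}

```text
clock: 26.05
tcp_pos: [0.5813, -0.0035, 0.2698]
orientation: [0.665, -3.07, 0.0]
contact_force: [0.8, 0.3, 0.3]
grip_width: 0.0429
gripper_force: 0.0
```

```bash
sed -i '/^print(h\[160/d' s.py; python3 s.py; python3 - <<'E'
from h import *
p=cam('wrist')
for X in([.598,.1915,.169],[.598,.1915,.161],[.598,.168,.202]):print('proj',proj(p,X).round(0))
I=r.grab_frame('wrist');cv2.imwrite('pics/w9.png',I);h=cv2.cvtColor(I,cv2.COLOR_BGR2HSV)
for nm,lo,hi in(('blue',(100,90,30),(130,255,255)),('red',(0,90,40),(8,255,255))):
  k,l,s,c=cv2.connectedComponentsWithStats(cv2.inRange(h,lo,hi))
  for i in range(1,k):
    if s[i,4]>8:print(nm,s[i],c[i].round(1))
E
```

```text
[ 0.58126296 -0.00345568  0.26980875] [0.79064781 0.26003973 0.26914047]
blue [275 170   7   7  37] [278. 173.]
red [276 164   3   4   9] [277.11 165.44]
proj [575. 384.]
proj [568. 377.]
proj [576. 405.]
blue [546 358  30  28 563] [560.2 371.7]
blue [ 283  395   85   41 1735] [313.7 418.3]
blue [456 458  45  22 532] [475.7 471.3]
red [   0  215   80   79 5022] [ 37.4 254.3]
red [570 383  10  10  53] [573.9 386.3]
```

Both are visible in one wrist image: blue end at (560,372), red needle at (574,386) with its tip end near (570,383). I'll compute the offset between them.

```bash
cat > m.py <<'E'
from h import *
from scipy.optimize import least_squares
p=cam('wrist');I=cv2.imread('pics/w9.png');h=cv2.cvtColor(I,cv2.COLOR_BGR2HSV)
def blob(lo,hi,box):
  x0,y0,x1,y1=box;m=cv2.inRange(h[y0:y1,x0:x1],lo,hi);k,l,s,c=cv2.connectedComponentsWithStats(m);i=1+np.argmax(s[1:,4]);v,u=np.where(l==i);return np.c_[u+x0,v+y0],l==i
B,_=blob((100,90,30),(130,255,255),(530,340,600,410));N,_=blob((0,90,40),(8,255,255),(555,370,600,410))
t=np.linspace(0,6.283,40);ring=np.c_[np.cos(t),np.sin(t),0*t]*.007
def mom(q):
  P=np.float32([proj(p,[q[0],q[1],z]+w) for z in(.161,.149) for w in ring]);P=cv2.convexHull(P).reshape(-1,2);M=cv2.moments(P);return np.array([M['m10'],M['m01']])/M['m00'],P,M['m00']
hb=cv2.convexHull(B.astype(np.float32)).reshape(-1,2);Mb=cv2.moments(hb);cb=np.array([Mb['m10'],Mb['m01']])/Mb['m00']
s=least_squares(lambda q:mom(q)[0]-cb,[.598,.19],x_scale=.01);c,P,a=mom(s.x);print('blank',s.x.round(4),'area',a,Mb['m00'],'bbox',P.min(0).round(1),P.max(0).round(1),B.min(0),B.max(0))
# face by brightness
v=h[B[:,1],B[:,0],2];print('V pct',np.percentile(v,[10,30,50,70,90]))
# needle: tip = extreme along image direction of -z
d=proj(p,[.598,.19,.169])-proj(p,[.598,.19,.175]);d/=np.linalg.norm(d);tt=N@d;n=np.array([-d[1],d[0]])
for k in range(int(tt.max()),int(tt.min())-1,-2): 
  w=np.abs(tt-k)<=1; print(k,w.sum(),((N[w]@n).min().round(1),(N[w]@n).max().round(1)))
tip=N[tt>tt.max()-1.5].mean(0)+d*.5;X=onz(p,*tip,.169);print('tip',tip,X.round(4))
e=X[:2]-s.x;u=np.array([.0958,.9954]);print('needle-blank along',(e@u*1000).round(1),'across',(e@[u[1],-u[0]]*1000).round(1))
E
python3 m.py
```

```text
blank [0.5988 0.1893] area 552.9215662982315 545.0 bbox [545.4 357.9] [574.9 385.4] [546 358] [575 385]
V pct [ 75.  83. 151. 176. 179.]
-671 3 (np.float64(147.2), np.float64(149.4))
-673 10 (np.float64(145.1), np.float64(150.8))
-675 13 (np.float64(144.5), np.float64(151.6))
-677 17 (np.float64(143.8), np.float64(152.3))
-679 10 (np.float64(143.1), np.float64(153.0))
tip [570.77978884 383.63829673] [0.5988 0.1887 0.169 ]
needle-blank along -0.6 across 0.1
```

The blue end is within about 1 mm of the needle axis, the blank is upright, and the gripper is clear. Handing in.

```bash
python3 -c "
from bench import r
print(r.hand_in())"
```

```text
the job is handed in; nothing more can be done
None
```

The blank stands upright, blue end up and bottomed in the chuck, with the blue end measured about 0.6 mm along the slide from the needle. The gripper was clear of everything, the arm touched nothing beyond the blank, chuck and post as far as the force readings show, and the job was handed in at about 26 s of the 72 s allowed.

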